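# Set the cup warmer four clicks higher and start it

### The arm

A 6-joint arm with a two-finger parallel gripper is mounted at the origin on a cart in front of the work surface, level with it; the furniture and walls round the work are solid. World frame = base frame: x ahead of the robot, y to its left, z up, the work surface at z = 0. Lengths are in m, angles in rad, forces in N, time in s.
With the tool pointing down it reaches from about 0.35 to 0.775 m from the base axis. Payload 5.5 kg.
Tool frame: the origin (TCP) lies between the finger pads; the fingertips stand 17 mm ahead of it and the grasp point (between the pads) lies 2 mm behind it (env.finger_overhang is the distance from the TCP to the fingertips, in m); z points along the fingers, y is the line along which they close (so a half turn about z gives the same grasp; the last joint's range is limited). The gripper opens to 85 mm and grips with 20 to 120 N. Pads are 22 mm wide; open, the fingers measure 114 mm over their backs; the gripper's body (76 mm by 85 mm) begins 54 mm behind the grasp point. The pads swing forward as they close: fully open they stand 13 mm farther back than shut.
Start: joints at [-1.311, 0.313, 0.046, 1.304, 0, 1.431], TCP at [0.224, -0.53, 0.248] pointing down, gripper open.
Joint ranges: [-2.76, 2.76], [-0.86, 1.69], [-1.03, 1.26], [-2.2, 2.34], [-1.47, 1.5], [-3.14, 3.14]. Speed limits (rad/s): [2.57, 2.57, 3.14, 3.14, 3.14, 3.14].

### API

Orientations are given as a unit quaternion [w, x, y, z].
In Python, from workcell import env gives the robot as it stands. The module is installed in compiled form; this text tells all that it offers.
- The arm moves only by the shell command python3 -m pendant 'ROWS' [FORCE]. ROWS is JSON, a list of rows, each a list of 5 numbers: the gripper's target within -1 to 1 (fully open at 1, half-way at 0, shut at -1), then the shift along the tool's x, y, z in m, then the turn about the tool's z in rad. A call has 1 to 8 rows; each row shifts and turns the commanded pose from where the row before left it, along the tool's axes as they then stand; what a row does not reach is not made up. A row lasts 1/8 s, in which the tool goes at most 62.5 mm and 10.7 degrees, less where a joint would pass 70% of its speed; a pose out of reach is approached as far as the arm can. A call with a gripper value outside its range is refused whole. The fingers move at their own pace and stop on an object; FORCE is the grip in N (left out, the last holds). Time passes only in rows, so rows that do not move let the fingers close. It gives the time, the measured TCP pose, the force, the opening and the grip force at its end, in the units of the state.
- env.get_state(): the state, without advancing time (a new reading comes with each control period).
- env.read_camera(name): name is "scene" or "top" or "wrist"; returns the picture (384x512x3 uint8, red, green, blue); there is no depth.
- env.calibration(name): a dict with "K" (3x3 intrinsics, pixels), "T" (4x4, takes a point from camera to world coordinates); the wrist camera has in their place "tool_from_camera" (4x4, takes a point from camera to tool coordinates, whose origin is the TCP and whose axes are the flange's). Camera axes: x right, y down, z forward; pixel columns grow to the right and rows downward; lengths in m; the calibration is good to about 2 mm. A picture is of the moment at which its call begins: read the wrist's pose just before it. calibration takes no time and is no camera call.
- env.hand_in(): hands the job in; it is judged then, once.
Trained networks look in the newest picture that a camera, given by its name, has taken for a name from the list of things; names that differ only in an ending like _2 or _b are one class to them, and where a whole thing is asked for, a point or a joint stands for the part that bears it (a point fixed in the world has none). Each returns a list of dicts, best first, with "score" (0 to 1); they miss things now and then, are a little off and sometimes report something else, mostly with a low value. They report only what shows in the picture. A call takes as long as a camera call. They do not tell look-alikes from the thing itself.
- env.recognise(camera, label): "centre" ([column, row] in pixels, amid what is visible of it).
The state is a dict: "clock": time; "joint_pos": joint angles; "qvel": joint speeds; "tau": joint torques, N m; "tcp_pos": TCP position; "orientation": TCP orientation; "wrist_force": force on the tool from outside, world axes, zero at the start; "ft_torque": the same for the moment, N m; "finger_gap": finger opening in m; "grip_force": force on a finger pad.
Only numpy, scipy, OpenCV 4.12 (cv2) and the standard library are available. Lean on these libraries where they do the work, as an engineer would, in place of code of your own. Each camera call takes 0.05 s, during which the arm holds its last target. There are 200 camera calls.

### The job

Turn the dial of the cup warmer clockwise (seen from above) by exactly four clicks from where it stands, pushing its fin round with a fingertip and never going past the fourth click; then press the round key beside the dial right down and let it come up again. Nothing is to be gripped or lifted, and the mug on the warmer and the other things round it stay where they are.

Things in the scene. Friction and masses are not known exactly. Their poses are not given: they have to be found in the camera images.
- warmer: electric cup warmer fixed to the worktop: flat white housing 130 x 320 x 45 mm (x, y, z). Origin: centre of its underside; y along its length. Steel plate for the mug (112 mm across, 3 mm high) at y = +88 mm, its left; dial axis at x = 0, y = -105 mm, its right end; key at x = 0, y = -30 mm. Nine short black ticks, one per click position, lie round the dial
- dial_axis (a point): point on the dial's upright axis, on the upper face of its disc (56 mm above the worktop). The grey disc is 74 mm across and 10 mm thick, flat on top but for the fin
- fin_tip (a point): top outer corner of the dial's fin, mid-thickness, 34 mm from the axis. The fin is an upright grey plate set radially on one side of the disc: from 6 to 34 mm from the axis, 8 mm thick, 20 mm above the disc (top 76 mm above the worktop). It points to the tick now set. Pull back from its flank before lifting away
- dial_knob (a joint): dial angle, rad, clockwise from above. Nine click positions 0.4189 (24 degrees) apart from 0, stops beyond; fin along warmer's +x at 1.676. Starts at rest in one of the first four. Leaving a click resists with up to 0.07 N m (about 3 N at the fin), less toward half way (0.209 rad); from there it jumps by itself to the next click, ahead of the finger, and stays
- flank_behind: one half of the fin's thickness: its flank on the counter-clockwise side, the one to push on. Origin on the dial's axis, x along the fin outward
- flank_ahead: the other half of the fin's thickness: its flank on the clockwise side. Same origin and axes
- key (a joint): travel of the key in m: 0 up, 0.006 fully down. Spring: starts to move at about 1.2 N, fully down at 4 N, comes up by itself
- key_top (a point): centre of the key's upper face. The key is a grey round button 24 mm across, in a round grey collar 40 mm across; its face stands 67 mm above the worktop when up (22 mm above the housing, 10 mm above the collar), 61 mm when down
- mug: white mug, 83 mm across (113 mm with its handle) and 93 mm tall, loose on the warmer's plate, its top 141 mm above the worktop. Origin: centre of its underside
- timer: white round clockwork kitchen timer with a ridge on top, 63 mm across, 51 mm high, loose on the worktop to the right; not to be touched. Origin: centre of its underside
- flat_tin: low food tin, 86 mm across, 40 mm high, loose at the right. Origin: centre of its underside
- glass: clear drinking glass, 68 mm across, 92 mm high, loose at the left. Origin: centre of its underside
- spoon: teaspoon, 130 x 26 x 11 mm, lying at the left. Origin: centre of its underside
Things that resemble listed ones, but are neither listed nor needed, are in the scene too. Leave any purple look-alike of the mug alone.

How it is judged:
By the outcome, as a careful person would: the job done as asked, in the order asked, and still so for the second after the job is handed in, with the robot touching nothing.
It also fails if it takes over 45 s, if anything falls off the work surface, if the arm or the gripper's body presses on something with over 40 N, if the wrist force passes 120 N, or if a joint passes its speed limit or range.

## Working session

There is one attempt and no reset: what is moved stays moved. The work goes in short steps, Python scripts to look and compute and a shell command to move; the robot and the scene stay as the last step left them, time stands still between calls to the robot, and variables do not carry over. Pictures are saved under pics/ and viewed, at most 10 in all, crops included, and the job is handed in when it is done.

```bash
mkdir -p pics; cat > h.py <<'E'
from workcell import env
import numpy as np, cv2
from scipy.spatial.transform import Rotation as R
def cam(n):
    c=env.calibration(n)
    if n=='wrist':
        s=env.get_state(); q=s['orientation']; T=np.eye(4); T[:3,:3]=R.from_quat([q[1],q[2],q[3],q[0]]).as_matrix(); T[:3,3]=s['tcp_pos']
        return np.array(c['K']),T@np.array(c['tool_from_camera'])
    return np.array(c['K']),np.array(c['T'])
def ray(K,T,p,z):
    d=T[:3,:3]@np.linalg.solve(K,[p[0],p[1],1]); o=T[:3,3]; return o+d*(z-o[2])/d[2]
def proj(K,T,P):
    p=T[:3,:3].T@(np.array(P)-T[:3,3]); p=K@p; return p[:2]/p[2]
def save(n,f,crop=None,scale=1):
    im=env.read_camera(n)[:,:,::-1]
    if crop: a,b,c,d=crop; im=im[b:d,a:c]
    cv2.imwrite('pics/'+f,cv2.resize(im,None,fx=scale,fy=scale,interpolation=cv2.INTER_CUBIC))
E
python3 - <<'E'
from h import *
save('scene','s1.png'); save('top','t1.png',None,1.5)
print(env.get_state())
Z=dict(warmer=.045,dial_axis=.056,fin_tip=.076,flank_behind=.07,flank_ahead=.07,key_top=.067,mug=.1,timer=.05,flat_tin=.04)
for n in ('top','scene'):
    K,T=cam(n); print(n,T[:3,3].round(3))
    for l,z in Z.items():
        print(l,[(np.round(r['centre'],1).tolist(),round(r['score'],2),ray(K,T,r['centre'],z).round(4)[:2].tolist()) for r in env.recognise(n,l)[:3]])
E
```

```text
{'clock': 0.1, 'joint_pos': array([-1.31055402e+00,  3.13939830e-01,  4.50987264e-02,  1.30358513e+00,
       -1.48471202e-05,  1.43123346e+00]), 'qvel': array([ 5.75144353e-04, -1.15640502e-03,  2.81580965e-03,  7.42868107e-05,
        7.30899958e-04,  9.10838366e-04]), 'tau': array([ 2.34693834e-03, -4.81726635e+01,  2.99244171e+01,  1.27464309e-02,
       -7.47637591e-05,  1.73295490e-05]), 'tcp_pos': array([ 0.22371044, -0.52924216,  0.24749225]), 'orientation': array([-8.13024166e-04,  9.80085599e-01,  1.98573799e-01, -5.65543707e-05]), 'wrist_force': array([0.53024937, 0.04094666, 0.42057663]), 'ft_torque': array([ 0.02349097, -0.03430765, -0.00437352]), 'grip_force': 0.0, 'finger_gap': 0.08556210203162659}
top [ 0.365 -0.016  1.519]
warmer [([293.3, 200.5], 0.62, [0.4486, -0.1112])]
dial_axis []
fin_tip [([316.8, 199.2], 0.85, [0.4527, -0.1821])]
flank_behind []
flank_ahead []
key_top [([294.3, 199.5], 0.59, [0.4505, -0.1128])]
mug [([205.9, 225.1], 0.92, [0.3636, 0.1569]), ([256.4, 198.3], 0.77, [0.4493, 0.0053])]
timer [([364.7, 203.3], 0.65, [0.4452, -0.3366])]
flat_tin [([368.5, 161.9], 0.57, [0.5788, -0.3494]), ([257.9, 195.1], 0.36, [0.4632, 0.0017])]
scene [0.125 0.688 1.012]
warmer [([293.9, 128.5], 0.74, [0.4476, -0.3241]), ([266.0, 184.3], 0.67, [0.4346, -0.0606])]
dial_axis [([269.0, 182.7], 0.85, [0.4254, -0.0615]), ([265.2, 167.2], 0.69, [0.4608, -0.1138])]
fin_tip [([277.3, 152.7], 0.67, [0.4441, -0.168])]
flank_behind [([271.5, 151.7], 0.37, [0.4643, -0.1701])]
flank_ahead [([270.4, 181.9], 0.38, [0.4185, -0.055])]
key_top [([268.7, 166.5], 0.44, [0.4484, -0.1116])]
mug [([255.0, 251.8], 0.8, [0.3534, 0.1951]), ([251.4, 184.5], 0.7, [0.4543, -0.0002])]
timer [([295.8, 126.8], 0.73, [0.4432, -0.3293]), ([270.3, 154.1], 0.56, [0.4708, -0.1769])]
flat_tin [([262.3, 116.7], 0.69, [0.5713, -0.3403])]
```

View pics/s1.png

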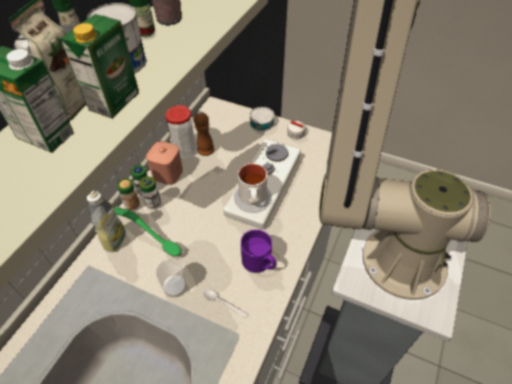

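View pics/t1.png

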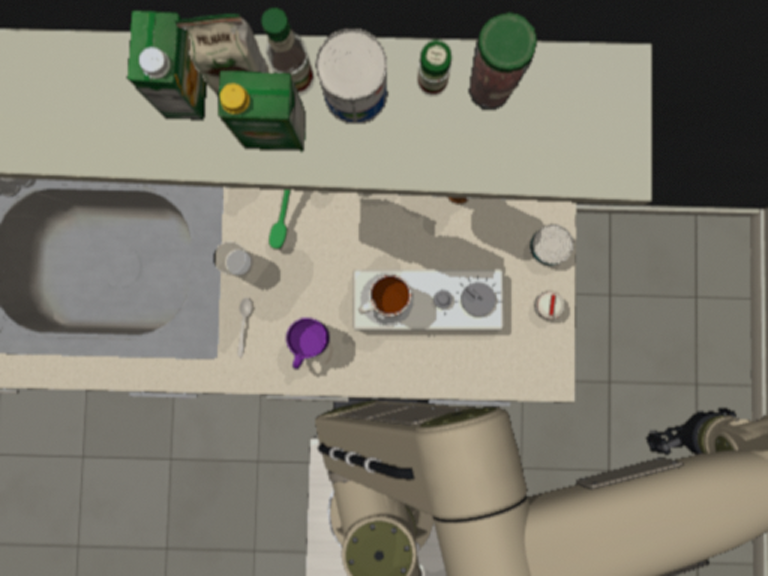

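The candidates for the dial, in the top view (full-resolution pixels), are:
- the disc on the white housing at (319,199), with nine ticks round it and a fin
- the red-ridged kitchen timer at (366,204)
- the key at (294,199)
- the flat tin at (368,162)

By the description I choose the disc at (319,199). The purple mug at (205,225) is a look-alike to leave alone. I'll move above the dial and check with the wrist camera.

```bash
python3 -m pendant '[[-1,0.05,-0.034,0,0],[-1,0.05,-0.034,0,0],[-1,0.05,-0.034,0,0],[-1,0.05,-0.034,0,0],[-1,0.05,-0.034,0,0],[-1,0.05,-0.034,0,0],[-1,0,0,0,0]]'; python3 - <<'E'
from h import *
print(np.array(env.calibration('wrist')['tool_from_camera']).round(3))
save('wrist','w1.png',None,1.5); K,T=cam('wrist'); print(T.round(3))
for l,z in dict(dial_axis=.056,fin_tip=.076,key_top=.067,warmer=.045).items():
    print(l,[(np.round(r['centre'],1).tolist(),round(r['score'],2),ray(K,T,r['centre'],z).round(4)[:2].tolist()) for r in env.recognise('wrist',l)[:3]])
E
```

```text
clock: 1.88
tcp_pos: [0.4223, -0.2215, 0.2486]
orientation: [-0.0, 0.979, 0.202, 0.0]
wrist_force: [-0.7, -0.0, 0.5]
finger_gap: 0.0004
grip_force: 0.0
[[ 0.001 -0.953 -0.303  0.077]
 [ 1.     0.001  0.001 -0.001]
 [-0.    -0.303  0.953 -0.126]
 [ 0.     0.     0.     1.   ]]
[[ 0.394 -0.876 -0.279  0.492]
 [-0.919 -0.375 -0.12  -0.192]
 [ 0.001  0.303 -0.953  0.374]
 [ 0.     0.     0.     1.   ]]
dial_axis [([181.1, 106.3], 0.88, [0.4559, -0.129])]
fin_tip [([237.2, 129.1], 0.64, [0.4594, -0.1884])]
key_top [([168.9, 108.6], 0.94, [0.4505, -0.1212]), ([181.5, 104.0], 0.57, [0.4593, -0.1309])]
warmer [([183.6, 108.7], 0.86, [0.4534, -0.13])]
```

View pics/w1.png

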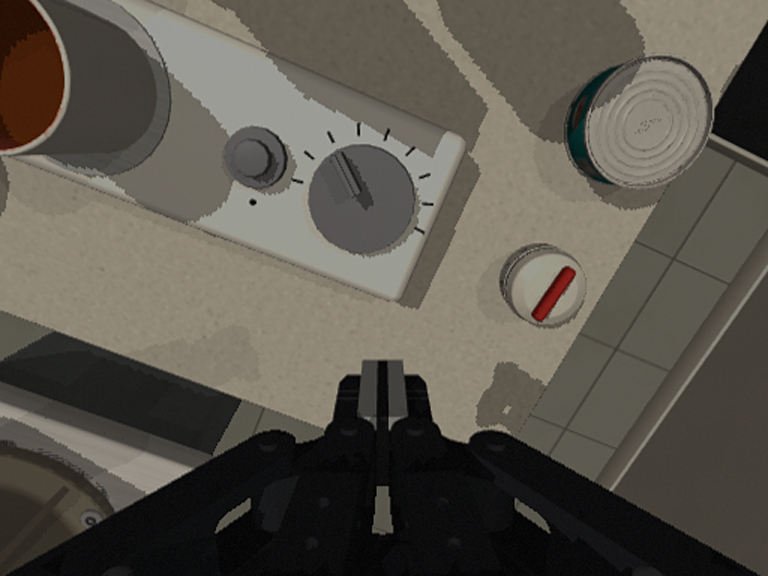

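The wrist view (1.5x) shows the dial at about (361,200) with its fin pointing up-left. The key is at (256,157), nine ticks run from (297,181) to (420,230), and the timer is at (550,285), clear to the right. Next is a close crop for measuring.

```bash
python3 - <<'E'
from h import *
save('wrist','w2.png',(140,70,300,190),5); K,T=cam('wrist')
t=np.array([(297,181),(309,155),(331,136),(358,128),(387,134),(410,149),(425,176),(428,204),(420,230)])/1.5
W=np.array([ray(K,T,p,.045)[:2] for p in t])
A=np.c_[2*W,np.ones(9)]; c=np.linalg.lstsq(A,(W**2).sum(1),rcond=None)[0]; print('tick centre',c[:2],np.sqrt(c[2]+c[:2]@c[:2]))
a=np.degrees(np.arctan2(*(W-c[:2]).T[::-1])); print('tick angles',a.round(1), 'yaw est',(a-(96-24*np.arange(9))).mean())
print('disc ctr',ray(K,T,np.array([361,200])/1.5,.056),'key',ray(K,T,np.array([256,157])/1.5,.067))
E
```

```text
tick centre [ 0.45324561 -0.19659138] 0.046215107549079155
tick angles [ 97.7  73.5  49.   25.5   0.9 -21.9 -47.7 -71.7 -95.4] yaw est 1.1053925469049968
disc ctr [ 0.45343348 -0.19615061  0.056     ] key [ 0.45386069 -0.12479983  0.067     ]
```

View pics/w2.png

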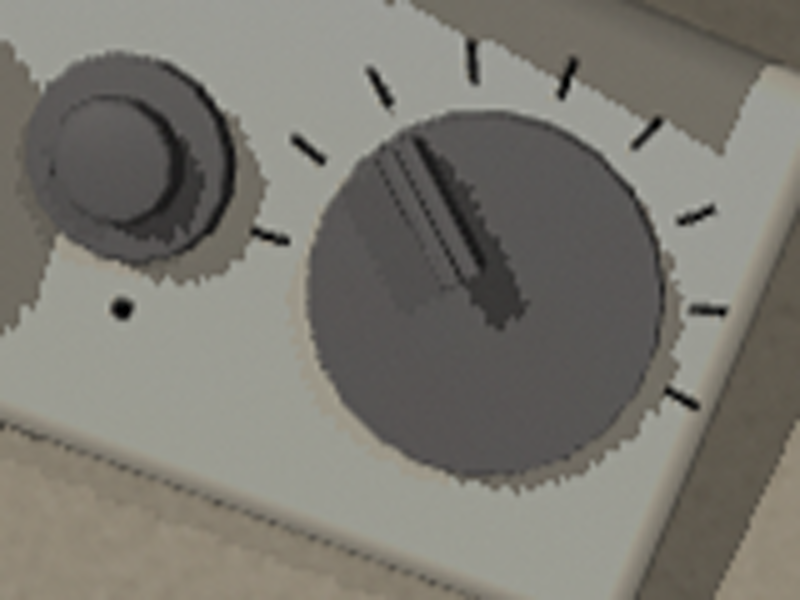

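```bash
python3 - <<'E'
from h import *
K,T=cam('wrist'); o=np.array([140,70]); f=lambda p:np.array(p)/5+o
print('key',ray(K,T,f((113,157)),.067),'disc',ray(K,T,f((485,291)),.056))
c=np.array([.4533,-.1964])
for k in (1,2,3):
    a=np.radians(97-24*k); u=np.array([np.cos(a),np.sin(a)])
    print(k,[((proj(K,T,[*(c+r*u),.076])-o)*5).round() for r in (.034,.006)])
E
```

```text
key [ 0.45373061 -0.11683753  0.067     ] disc [ 0.45672427 -0.19084143  0.056     ]
1 [array([357., 211.]), array([475., 309.])]
2 [array([416., 162.]), array([485., 301.])]
3 [array([490., 142.]), array([498., 297.])]
```

```bash
python3 - <<'E'
from h import *
im=env.read_camera('wrist'); K,T=cam('wrist'); s=6; x0,y0,x1,y1=140,70,300,190
g=cv2.resize(cv2.cvtColor(im,cv2.COLOR_RGB2GRAY)[y0:y1,x0:x1],None,fx=s,fy=s,interpolation=cv2.INTER_CUBIC)
f=lambda p:(np.array(p)+.5)/s-.5+[x0,y0]
n,l,st,ce=cv2.connectedComponentsWithStats((g<65).astype(np.uint8))
for i in range(1,n):
    if 60<st[i,4]<1500: print(st[i].tolist(),ce[i].round(),ray(K,T,f(ce[i]),.045)[:2].round(4))
for (r,d) in (((.037),.056),((.012),.067)):
    px=r*s*K[0,0]/.33
    h=cv2.HoughCircles(cv2.medianBlur(g,5),cv2.HOUGH_GRADIENT,1.5,60,param1=80,param2=25,minRadius=int(px*.85),maxRadius=int(px*1.2))
    if h is not None:
        for q in h[0][:4]: print('circ',q,ray(K,T,f(q[:2]),d).round(4))
E
```

```text
[561, 48, 12, 49, 414] [566.  72.] [ 0.4967 -0.1709]
[670, 69, 22, 48, 475] [681.  91.] [ 0.5013 -0.1896]
[442, 82, 26, 47, 396] [455. 104.] [ 0.4848 -0.1557]
[759, 139, 35, 39, 421] [777. 158.] [ 0.4978 -0.2086]
[660, 150, 35, 24, 140] [676. 162.] [ 0.4907 -0.1932]
[351, 164, 38, 34, 386] [370. 180.] [ 0.4679 -0.1467]
[470, 177, 16, 26, 160] [478. 189.] [ 0.4737 -0.1641]
[698, 176, 100, 195, 1184] [765. 266.] [ 0.4809 -0.2138]
[486, 205, 12, 22, 95] [491. 215.] [ 0.4705 -0.1676]
[814, 248, 42, 22, 339] [835. 258.] [ 0.4867 -0.2243]
[301, 274, 46, 20, 353] [323. 283.] [ 0.4488 -0.145 ]
[134, 360, 25, 23, 410] [146. 371.] [ 0.423  -0.1216]
[829, 366, 41, 13, 307] [850. 372.] [ 0.4703 -0.2345]
[786, 386, 5, 29, 131] [788. 400.] [ 0.4616 -0.2266]
[797, 462, 41, 29, 375] [817. 477.] [ 0.4513 -0.2366]
circ [579.75 342.75 211.05] [ 0.4578 -0.1895  0.056 ]
circ [629.25 393.75 187.65] [ 0.4532 -0.2004  0.056 ]
circ [ 54.75 269.25 249.15] [ 0.4352 -0.1051  0.056 ]
circ [734.25 116.25  65.1 ] [ 0.5005 -0.1991  0.067 ]
circ [332.25 222.75  66.75] [ 0.4611 -0.1467  0.067 ]
circ [866.25 317.25  61.5 ] [ 0.4806 -0.2308  0.067 ]
circ [413.25 123.75  66.75] [ 0.48   -0.1534  0.067 ]
```

The nine ticks put the dial axis at about (0.455, -0.191) with a yaw of about 1.5°. The fin is at tick 2, about 49.5° from world +x. The key is at (0.453, -0.116). I'll orient the tool beside the counter-clockwise flank while still high.

```bash
python3 -m pendant '[[-1,0.026,-0.025,0,0],[-1,0.026,-0.025,0,0],[-1,0,0,0,-0.18],[-1,0,0,0,-0.18],[-1,0,0,0,-0.18],[-1,0,0,0,-0.18],[-1,0,0,0,-0.18],[-1,0,0,0,-0.18]]'
python3 -m pendant '[[-1,0,0,0,-0.18],[-1,0,0,0,-0.18],[-1,0,0,0,-0.18],[-1,0,0,0,-0.18],[-1,0,0,0,-0.18],[-1,0,0,0,-0.05],[-1,0,0,0,0]]'
cat >> h.py <<'E'
def rel(c=(.455,-.191)):
    s=env.get_state(); q=s['orientation']; M=R.from_quat([q[1],q[2],q[3],q[0]]).as_matrix(); d=s['tcp_pos']-np.array([*c,0])
    print('clock',s['clock'],'tcp',s['tcp_pos'].round(4),'xang',np.degrees(np.arctan2(M[1,0],M[0,0])).round(1),'rel axis in tool',(M.T@[d[0],d[1],0])[:2].round(4),'F',s['wrist_force'].round(2),'Fn',(M.T@s['wrist_force']).round(2),'tz',M[:,2].round(3))
E
python3 - <<'E'
from h import *
rel()
save('wrist','w3.png',None,1.5)
K,T=cam('wrist')
for l,z in dict(dial_axis=.056,fin_tip=.076,key_top=.067).items():
    print(l,[(np.round(r['centre'],1).tolist(),round(r['score'],2),ray(K,T,r['centre'],z).round(4)[:2].tolist()) for r in env.recognise('wrist',l)[:3]])
E
```

```text
clock: 3.22
tcp_pos: [0.4488, -0.1599, 0.2482]
orientation: [-0.0, 0.737, 0.676, -0.0]
wrist_force: [0.8, 0.1, 0.8]
finger_gap: -0.0004
grip_force: 0.0
clock: 4.1
tcp_pos: [0.4489, -0.1597, 0.2482]
orientation: [-0.0, 0.35, 0.937, -0.0]
wrist_force: [0.5, 0.8, 0.2]
finger_gap: -0.0001
grip_force: 0.0
clock 4.1 tcp [ 0.4489 -0.1597  0.2482] xang 139.1 rel axis in tool [0.0251 0.0196] F [0.51 0.83 0.17] Fn [ 0.16  0.96 -0.17] tz [-0. -0. -1.]
dial_axis [([234.7, 195.0], 0.74, [0.4516, -0.1898]), ([285.3, 144.1], 0.7, [0.4449, -0.1143])]
fin_tip []
key_top [([290.5, 152.3], 0.72, [0.4526, -0.1153])]
```

View pics/w3.png

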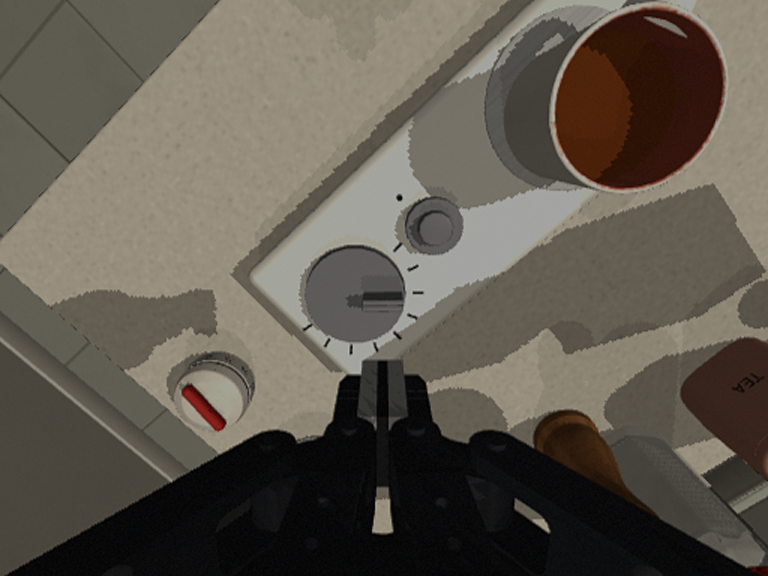

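The fin points straight right at the third tick (418,292 at 1.5x), the disc centre is about (354,293), and the key is at (435,228). I'll refit from this opposite side to cancel the calibration error.

```bash
python3 - <<'E'
from h import *
im=env.read_camera('wrist'); K,T=cam('wrist'); s=6; x0,y0,x1,y1=190,120,320,242
g=cv2.resize(cv2.cvtColor(im,cv2.COLOR_RGB2GRAY)[y0:y1,x0:x1],None,fx=s,fy=s,interpolation=cv2.INTER_CUBIC)
f=lambda p:(np.array(p)+.5)/s-.5+[x0,y0]
n,l,st,ce=cv2.connectedComponentsWithStats((g<65).astype(np.uint8)); W=[]
for i in range(1,n):
    if 150<st[i,4]<900:
        w=ray(K,T,f(ce[i]),.045)[:2]; r=np.hypot(*(w-[.454,-.191]))
        print(ce[i].round(),st[i,4],w.round(4),r.round(4))
        if .041<r<.052 and st[i,2]<60 : W.append(w)
W=np.array(W); c=np.linalg.lstsq(np.c_[2*W,np.ones(len(W))],(W**2).sum(1),rcond=None)[0]
print(len(W),c[:2],np.sqrt(c[2]+c[:2]@c[:2]),np.sort(np.degrees(np.arctan2(*(W-c[:2]).T[::-1]))).round(1))
print('disc',ray(K,T,np.array([354,293])/1.5,.056),'key',ray(K,T,np.array([435,228])/1.5,.067))
E
```

```text
[455.  73.] 368 [ 0.4234 -0.1215] 0.076
[447. 271.] 334 [ 0.4492 -0.1452] 0.0461
[508. 354.] 281 [ 0.4683 -0.1468] 0.0464
[530. 452.] 277 [ 0.4853 -0.1557] 0.0472
[506. 547.] 276 [ 0.4969 -0.1709] 0.0474
[ 88. 589.] 284 [ 0.4516 -0.2366] 0.0457
[448. 625.] 386 [ 0.5018 -0.1895] 0.0478
[164. 653.] 232 [ 0.4707 -0.2346] 0.0466
[361. 672.] 278 [ 0.4984 -0.2087] 0.0478
[260. 681.] 218 [ 0.4871 -0.2245] 0.0471
9 [ 0.45571791 -0.19093704] 0.04600275561524191 [-95.1 -71.1 -46.9 -22.5   1.7  25.9  50.   74.1  98.1]
disc [ 0.45305377 -0.18845052  0.056     ] key [ 0.45225021 -0.11485928  0.067     ]
```

```bash
python3 -m pendant '[[-1,0.004,0.005,0.04,0],[-1,0,0,0.04,0],[-1,0,0,0.04,0],[-1,0,0,0.03,0],[-1,0,0,0.018,0],[-1,0,0,0,0]]'; sed -i 's/c=(.455,-.191)/c=(.4556,-.1909)/' h.py
python3 -c "
from h import *
rel(); save('wrist','w4.png',None,1.5)"
```

```text
clock: 5.1
tcp_pos: [0.4483, -0.1517, 0.0791]
orientation: [-0.002, 0.349, 0.937, 0.0]
wrist_force: [-0.7, 0.0, 0.1]
finger_gap: 0.0002
grip_force: 0.0
clock 5.1 tcp [ 0.4483 -0.1517  0.0791] xang 139.2 rel axis in tool [0.0311 0.0249] F [-0.74  0.    0.06] Fn [ 0.56 -0.48 -0.06] tz [-0.003  0.001 -1.   ]
```

View pics/w4.png

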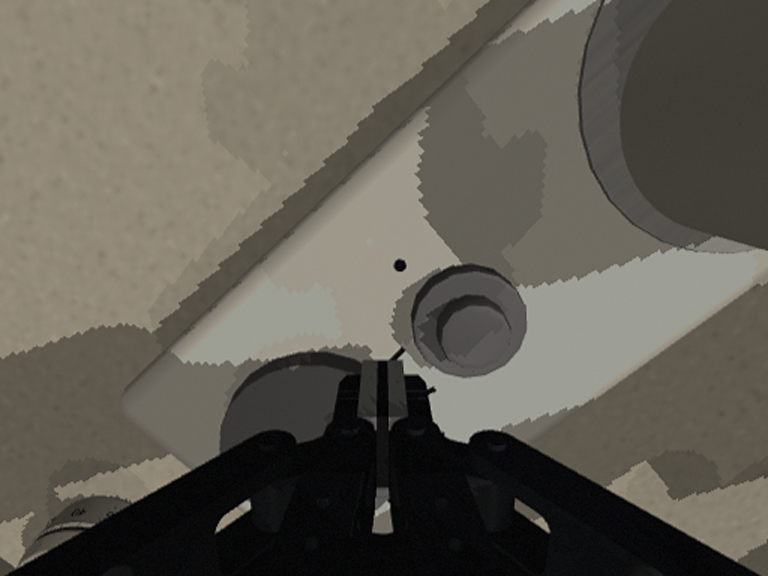

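The fingertips stand over the disc at the rear flank's side, well clear of the key at (475,330). Now the approach.

```bash
python3 -m pendant '[[-1,-0.007,0,0,0],[-1,-0.005,0,0,0],[-1,-0.002,0,0,0],[-1,0,0,0,0]]' >/dev/null;python3 -c "
from h import *
rel()"
python3 -m pendant '[[-1,-0.001,0,0,0],[-1,-0.001,0,0,0],[-1,0,0,0,0],[-1,0,0,0,0]]' >/dev/null;python3 -c "
from h import *
rel()"
```

```text
clock 5.65 tcp [ 0.4603 -0.1617  0.0805] xang 139.2 rel axis in tool [0.0155 0.0252] F [ 0.45 -0.11 -0.11] Fn [-0.41  0.21  0.11] tz [ 0. -0. -1.]
clock 6.15 tcp [ 0.4612 -0.1625  0.0802] xang 139.2 rel axis in tool [0.0144 0.0252] F [-0.87  2.24  0.79] Fn [ 2.12  1.13 -0.79] tz [-0.001  0.    -1.   ]
```

```bash
python3 -m pendant '[[-1,-0.0018,0.0009,0,0.07],[-1,-0.0018,0.0009,0,0.07],[-1,-0.0018,0.0009,0,0.07],[-1,-0.0018,0.0009,0,0.07],[-1,0,0,0,0]]' >/dev/null;python3 -c "
from h import *
rel()
K,T=cam('wrist');save('wrist','w5.png',None,1.5)
K,T=cam('top');save('top','t5.png',(260,160,370,240),6)"
```

```text
clock 6.775 tcp [ 0.4695 -0.1659  0.0804] xang 123.2 rel axis in tool [0.0133 0.0253] F [0.01 0.44 0.07] Fn [ 0.36  0.25 -0.07] tz [ 0.001 -0.001 -1.   ]
```

View pics/t5.png

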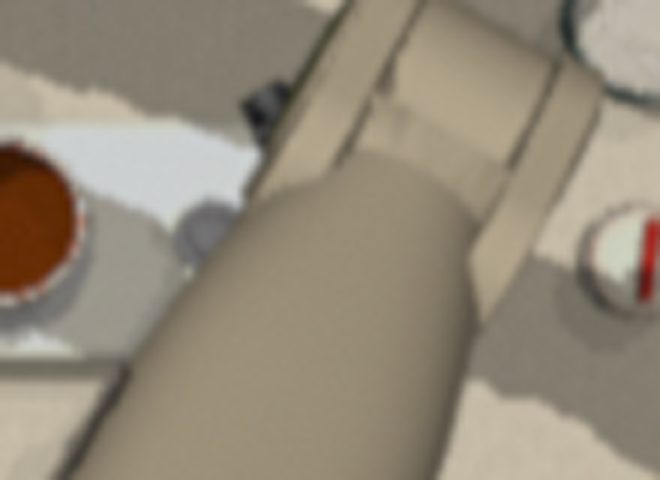

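```bash
python3 -m pendant '[[-1,-0.0017,0.0009,0,0.07],[-1,-0.0017,0.0009,0,0.07],[-1,-0.0017,0.0009,0,0.07],[-1,-0.0017,0.0009,0,0.07],[-1,-0.0017,0.0009,0,0.07],[-1,0,0,0,0]]' >/dev/null;python3 -c "
from h import *
rel()"
python3 -m pendant '[[-1,-0.0017,0.0009,0,0.07],[-1,-0.0017,0.0009,0,0.07],[-1,-0.0017,0.0009,0,0.07],[-1,0,0,0,0]]' >/dev/null;python3 -c "
from h import *
rel()"
```

```text
clock 7.625 tcp [ 0.4768 -0.1714  0.0803] xang 103.2 rel axis in tool [0.0141 0.0251] F [-0.    0.05  0.35] Fn [ 0.05  0.01 -0.35] tz [ 0. -0. -1.]
clock 8.125 tcp [ 0.4801 -0.176   0.0803] xang 91.2 rel axis in tool [0.0144 0.0248] F [ 0.06 -0.64  1.11] Fn [-0.65  0.05 -1.11] tz [-0. -0. -1.]
```

```bash
for i in 1; do python3 -m pendant '[[-1,-0.0018,0.0009,0,0.07],[-1,0,0,0,0]]' >/dev/null;python3 -c "
from h import *
rel()";done
python3 -m pendant '[[-1,-0.0018,0.0009,0,0.07],[-1,0,0,0,0]]' >/dev/null;python3 -c "
from h import *
rel()"
python3 -m pendant '[[-1,-0.0018,0.0009,0,0.07],[-1,0,0,0,0]]' >/dev/null;python3 -c "
from h import *
rel()"
```

```text
clock 8.375 tcp [ 0.481  -0.1774  0.0803] xang 87.2 rel axis in tool [0.0147 0.0248] F [ 0.45  1.27 -0.3 ] Fn [1.29 0.38 0.3 ] tz [ 0.  0. -1.]
clock 8.625 tcp [ 0.4819 -0.1796  0.0803] xang 83.2 rel axis in tool [0.0143 0.0248] F [0.14 0.5  0.25] Fn [ 0.51  0.08 -0.25] tz [ 0. -0. -1.]
clock 8.875 tcp [ 0.4826 -0.1817  0.0803] xang 79.2 rel axis in tool [0.0141 0.0248] F [-0.91 -0.4   0.42] Fn [-0.57 -0.82 -0.42] tz [-0.    -0.001 -1.   ]
```

```bash
python3 -m pendant '[[-1,-0.0018,0.0009,0,0.07],[-1,-0.0018,0.0009,0,0.07],[-1,0,0,0,0]]' >/dev/null;python3 -c "
from h import *
rel()"
python3 -m pendant '[[-1,-0.0018,0.0009,0,0.07],[-1,0,0,0,0]]' >/dev/null;python3 -c "
from h import *
rel()"
python3 -m pendant '[[-1,-0.0018,0.0009,0,0.07],[-1,0,0,0,0]]' >/dev/null;python3 -c "
from h import *
rel()"
```

```text
clock 9.25 tcp [ 0.4835 -0.1856  0.0803] xang 71.2 rel axis in tool [0.0141 0.0247] F [-0.55  0.23  0.24] Fn [ 0.04 -0.6  -0.24] tz [-0. -0. -1.]
clock 9.5 tcp [ 0.4837 -0.1872  0.0803] xang 67.2 rel axis in tool [0.0143 0.0244] F [-0.15 -0.3  -0.17] Fn [-0.34 -0.02  0.17] tz [-0.  0. -1.]
clock 9.75 tcp [ 0.4839 -0.1891  0.0802] xang 63.2 rel axis in tool [0.0144 0.0244] F [0.68 1.91 0.57] Fn [ 2.01 -0.26 -0.57] tz [-0.  0. -1.]
```

```bash
python3 -m pendant '[[-1,-0.0018,0.0009,0,0.07],[-1,0,0,0,0]]' >/dev/null;python3 -c "
from h import *
rel()"
python3 -m pendant '[[-1,-0.0018,0.0009,0,0.07],[-1,0,0,0,0]]' >/dev/null;python3 -c "
from h import *
rel()"
python3 -m pendant '[[-1,-0.0009,0.0004,0,0.035],[-1,0,0,0,0]]' >/dev/null;python3 -c "
from h import *
rel()"
```

```text
clock 10.0 tcp [ 0.4839 -0.1914  0.0803] xang 59.2 rel axis in tool [0.0141 0.0246] F [ 0.19  0.36 -0.91] Fn [ 0.4  -0.02  0.91] tz [-0. -0. -1.]
clock 10.25 tcp [ 0.4837 -0.1936  0.0803] xang 55.1 rel axis in tool [0.0139 0.0246] F [-0.19  0.25  1.1 ] Fn [ 0.1 -0.3 -1.1] tz [-0.    -0.001 -1.   ]
clock 10.5 tcp [ 0.4835 -0.1944  0.0803] xang 53.0 rel axis in tool [0.014  0.0244] F [-0.62  0.96  0.21] Fn [ 0.39 -1.07 -0.21] tz [-0. -0. -1.]
```

The force peaked and vanished four times, about 24° apart. Now I back off the flank, lift and look.

```bash
python3 -m pendant '[[-1,0.007,0,0,0],[-1,0.008,0,0,0],[-1,0,0,-0.03,0],[-1,0,0,-0.05,0],[-1,0,0,-0.05,0],[-1,0,0,-0.035,0],[-1,0,0,0,0]]' >/dev/null;python3 - <<'E'
from h import *
rel(); K,T=cam('wrist')
p=proj(K,T,[.4556,-.1909,.056]).astype(int); print(p); x,y=max(p[0]-65,0),max(p[1]-50,0)
save('wrist','w6.png',(x,y,x+130,y+100),6)
for k in range(5,8):
    a=np.radians(97.6-24*k); print(k,[((proj(K,T,[.4556+r*np.cos(a),-.1909+r*np.sin(a),.076])-[x,y])*6).round() for r in (.034,.006)])
E
```

```text
clock 11.375 tcp [ 0.4945 -0.1827  0.2486] xang 53.0 rel axis in tool [0.03   0.0262] F [-0.15  0.28  0.36] Fn [ 0.14 -0.29 -0.36] tz [ 0.006 -0.003 -1.   ]
[229 201]
5 [array([581., 294.]), array([422., 333.])]
6 [array([585., 372.]), array([423., 347.])]
7 [array([554., 443.]), array([418., 360.])]
```

View pics/w6.png

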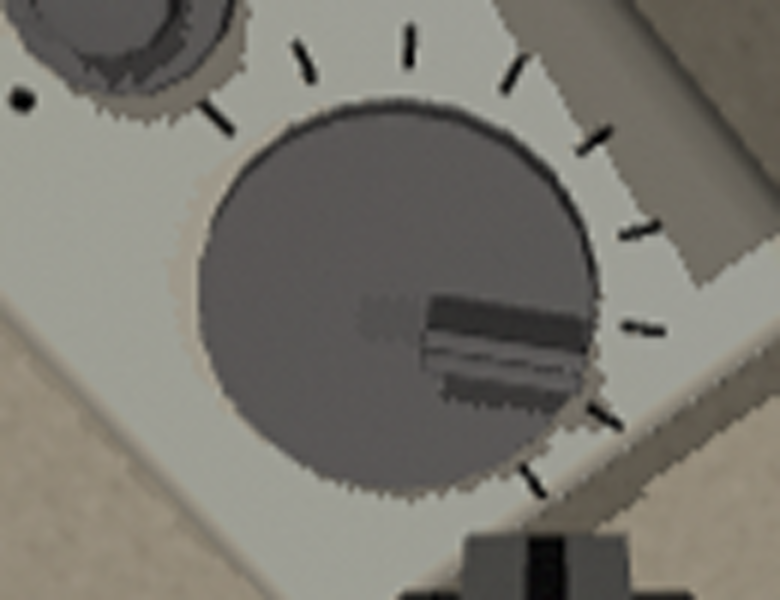

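The fin now lies where click 6 is predicted, tip near (585,370) and pointing at the seventh tick (643,328), so that is four clicks from tick 2. Next I go over the key.

```bash
python3 -m pendant '[[-1,0,0,0,0.175],[-1,0,0,0,0.175],[-1,0,0,0,0.175],[-1,0,0,0,0.175],[-1,-0.0125,-0.037,0,0],[-1,-0.0125,-0.037,0,0],[-1,0,0,0,0]]' >/dev/null;python3 - <<'E'
from h import *
rel((.4535,-.1159)); save('wrist','w7.png',None,1.5); K,T=cam('wrist'); print(proj(K,T,[.4535,-.1159,.067])*1.5)
E
```

```text
clock 12.3 tcp [ 0.4496 -0.1133  0.2438] xang 13.0 rel axis in tool [-0.0032 -0.0034] F [ 0.4   0.37 -0.08] Fn [ 0.48 -0.27  0.08] tz [-0.003  0.002 -1.   ]
[386.2102044  262.72610231]
```

View pics/w7.png

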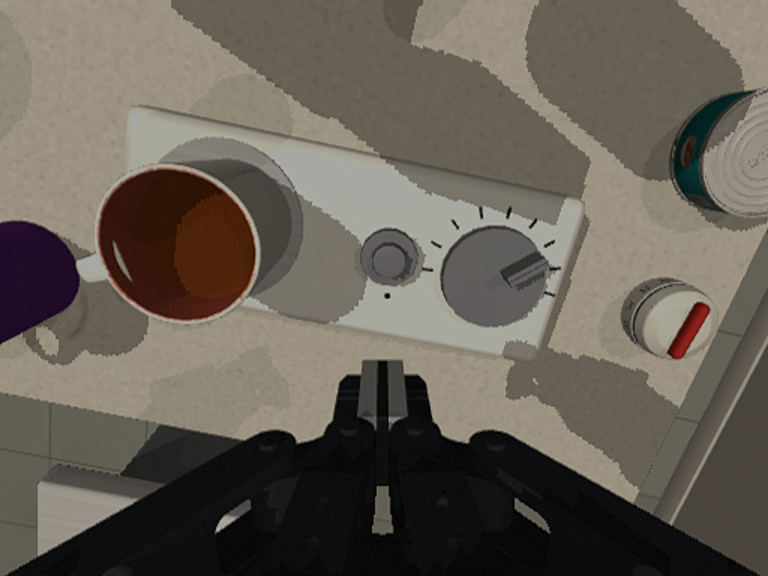

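The key sits at (389,262) against a predicted (386,263), so it is well located. The mug is at its place, to the left. Next I descend.

```bash
python3 -m pendant '[[-1,0.003,0.003,0.04,0],[-1,0,0,0.04,0],[-1,0,0,0.04,0],[-1,0,0,0.028,0],[-1,0,0,0,0],[-1,0,0,0,0]]' >/dev/null;python3 -c "
from h import *
rel((.4535,-.1159))"
```

```text
clock 13.1 tcp [ 0.4561 -0.1186  0.0978] xang 12.9 rel axis in tool [0.0019 0.0032] F [-0.33 -0.29  0.22] Fn [-0.39  0.21 -0.22] tz [ 0.001 -0.    -1.   ]
```

```bash
python3 -m pendant '[[-1,-0.002,-0.003,0.006,0],[-1,0,0,0.006,0],[-1,0,0,0,0],[-1,0,0,0,0]]' >/dev/null;python3 -c "
from h import *
rel((.4535,-.1159))"
python3 -m pendant '[[-1,0,0,0.002,0],[-1,0,0,0.002,0],[-1,0,0,0.001,0],[-1,0,0,0.001,0],[-1,0,0,0,0]]' >/dev/null;python3 -c "
from h import *
rel((.4535,-.1159))"
python3 -m pendant '[[-1,0,0,0.001,0],[-1,0,0,0.001,0],[-1,0,0,0,0],[-1,0,0,0,0]]' >/dev/null;python3 -c "
from h import *
rel((.4535,-.1159))"
```

```text
clock 13.6 tcp [ 0.4529 -0.1156  0.0855] xang 12.9 rel axis in tool [-0.0006 -0.0004] F [ 0.16 -0.23 -0.45] Fn [0.11 0.26 0.45] tz [ 0. -0. -1.]
clock 14.225 tcp [ 0.4531 -0.1157  0.0795] xang 12.9 rel axis in tool [-0.0004 -0.0003] F [-0.63 -0.04  2.56] Fn [-0.62 -0.1  -2.56] tz [ 0.001 -0.    -1.   ]
clock 14.725 tcp [ 0.4531 -0.1157  0.078 ] xang 12.9 rel axis in tool [-0.0003 -0.0003] F [-0.54  0.6   8.67] Fn [-0.38 -0.7  -8.67] tz [ 0.001 -0.001 -1.   ]
```

At 8.7 N and tip height 61 mm the key is fully down. Now I lift away.

```bash
python3 -m pendant '[[-1,0,0,0,0],[-1,0,0,-0.006,0],[-1,0,0,-0.02,0],[-1,0,0,-0.04,0],[-1,0,0,-0.05,0],[-1,0,0,-0.05,0],[-1,0,0,0,0],[-1,0,0,0,0]]' >/dev/null;python3 -c "
from h import *
rel((.4535,-.1159)); save('wrist','w8.png',None,1.5)"
```

```text
clock 15.725 tcp [ 0.4521 -0.1153  0.2426] xang 12.9 rel axis in tool [-0.0012 -0.0009] F [-0.74  0.06 -1.34] Fn [-0.71 -0.22  1.35] tz [-0.001  0.    -1.   ]
```

View pics/w8.png

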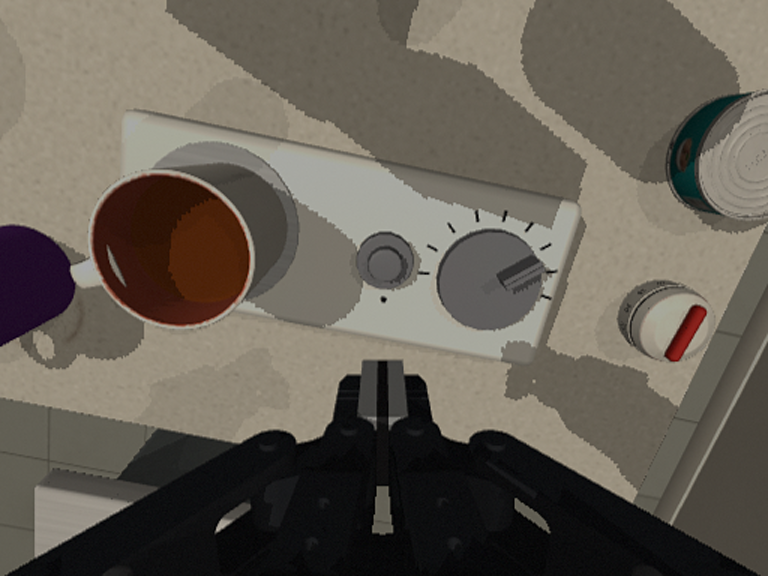

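The key at (385,263) is up again, and the fin still points at tick 6 near (550,272). The mug, timer and tin are unmoved, and the tool is clear.

```bash
python3 -c "
from workcell import env
print(env.hand_in())"
```

```text
the job is handed in; nothing more can be done
None
```

I turned the dial four clicks clockwise (tick 2 to tick 6), then pressed the key fully down (8.7 N) and let it come back up. In the wrist-camera pictures the mug, timer and tin had not moved, and the job is handed in; no verdict came back.

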